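Centre-punch the printer bracket in its marking jig

ROBOT

A 6-joint arm with a two-finger parallel gripper is mounted at the origin on the work surface. World frame = base frame: x ahead of the robot, y to its left, z up, the work surface at z = 0. Lengths are in m, angles in rad, forces in N, time in s.
With the tool pointing down it reaches from about 0.35 to 0.85 m from the base axis. Payload 8.1 kg.
Tool frame: the origin (TCP) lies midway between the tips of the shut fingers; the grasp point (between the pads) lies 19 mm behind it (robot.grip_point_offset is the distance from the TCP to the grasp point, in m); z points along the fingers, y is the line along which they close (so a half turn about z gives the same grasp; the last joint's range is limited). The gripper opens to 93 mm and grips with 3 to 60 N. Pads are 15 mm wide; open, the fingers measure 128 mm over their backs; the gripper's body (75 mm by 188 mm) begins 65 mm behind the grasp point.
Start: joints at [-1.429, 0.13, 1.488, -0, 1.523, -0.085], TCP at [0.135, -0.585, 0.219] pointing down, gripper open.
Joint ranges: [-2.96, 2.96], [-0.89, 2.26], [0.02, 2.5], [-1.34, 4.48], [0, 2.73], [-2.66, 2.66]. Speed limits (rad/s): [2.39, 2.39, 2.79, 3.14, 3.14, 3.14].

INTERFACE

Orientations are given as a rotation vector (axis times angle).
In Python, from plant import robot, read_camera, job gives the robot as it stands.
- The arm moves only by the shell command python3 -m inch 'ROWS' [FORCE]. ROWS is JSON, one flat list of numbers, 5 for each row, row after row: the shift along the world's x, y, z in mm, then the turn about the world's z in degrees, then the opening in per cent of the stroke, from 0 (shut) to 100 (fully open). In form: [dx, dy, dz, yaw, hand, dx, dy, dz, yaw, hand, ...]. A call has 1 to 10 rows; each row is the pose to reach, as a shift and turn from the pose commanded when the call began; what a row does not reach only later rows make up. A row lasts 1/12 s, in which the tool goes at most 41.7 mm and 7.16 degrees, less where a joint would pass 70% of its speed; a pose out of reach is approached as far as the arm can. A call with a gripper value outside its range is refused whole. The fingers move at their own pace and stop on an object; FORCE is the grip in N (left out, the last holds). Time passes only in rows, so rows that repeat a pose let the fingers close. It gives the time, the measured TCP pose, the force, the opening and the grip force at its end, in the units of the state.
- robot.read_state(): the state, without advancing time (a new reading comes with each control period).
- read_camera(name): name is "side" or "top"; returns a dict with "image" (420x560x3 uint8, blue, green, red), "K" (3x3 intrinsics, pixels), "extrinsics" (4x4, takes a point from world to camera coordinates). Camera axes: x right, y down, z forward; pixel columns grow to the right and rows downward; lengths in m; the calibration is good to about 2 mm. A picture is of the moment at which its call begins. There is no depth.
- job.close_job(): hands the job in; it is judged then, once.
The state is a dict: "t": time; "q": joint angles; "dq": joint speeds; "joint_torque": joint torques, N m; "tool_pos": TCP position; "orientation": TCP orientation; "force": force on the tool from outside, world axes, zero at the start; "wrist_torque": the same for the moment, N m; "opening": finger opening in m; "gripper_force": force on a finger pad.
Only numpy, scipy, OpenCV 4.12 (cv2) and the standard library are available. Lean on these libraries where they do the work, as an engineer would, in place of code of your own. Each camera call takes 0.05 s, during which the arm holds its last target. There are 200 camera calls.

TASK

Take the automatic centre punch out of the tool stand, set its point down through the steel guide of the marking jig onto the aluminium blank and press straight down, upright, just until the punch snaps: no harder than needed, never more than 25 N, and do not snap it anywhere else. Then stand the punch upright and fully down in its free hole in the tool stand and let go, leaving all the other things where they are.

Things in the scene. Friction and masses are not known exactly. Their poses are not given: they have to be found in the camera images.
- punch_grip (a point): Automatic centre punch, dark steel, 110 g, upright, point down, in a hole of the stand; the tool with the ringed 18 mm thick grip and rounded steel cap. This point: on its axis, half-way up the grip; z runs up the axis. Grip: from 33 mm below to 34 mm above (the top). Below it a collar 26 mm across, 5 mm thick, underside 38 mm below this point, rests on the stand; then the 12 mm barrel, 24 mm long
- punch_muzzle (a point): Lower end of the punch's barrel, on its axis, 62 mm below punch_grip, z up the axis. The steel point, 8 mm thick with a cone at its end (last 6 mm, tip 3 mm across), sticks out 27 mm below this end while it is not pressed
- punch_striker (a joint): Striker inside the punch (m): 0 while cocked, jumps up 2.7 mm at the snap, back to 0 once the punch is unloaded. Pushing the point in takes 3 N at first, growing 4 N per mm to about 16 N after 3 mm: there it snaps and the force drops to between 4 and 9 N; pressed on, it grows again by 4 N per mm up to a hard stop, 6.3 mm in, where it climbs steeply
- stand: Grey plastic tool stand, fixed: 60 mm (x) by 190 mm (y) by 60 mm high, origin under its centre. Three upright through holes 15 mm wide with 3 mm chamfered mouths, at y -60, 0, +60 mm. Punch, screwdriver and scriber stand in them in any order; the punch's own hole is the free one. With the punch home, collar on the stand's top, punch_grip is 98 mm above the stand's underside
- jig: Black marking jig, fixed: base 160 mm (x) by 140 mm (y), 12 mm thick, origin under its centre. Two black rails with steel screws hold a flat steel bridge, with the guide in its middle, over an aluminium blank 112 by 84 mm. The guide's mouth lies 10 mm to +x of the origin and 38 mm above the table. More than 25 N from the punch spoils the work
- driver_mid (a point): Screwdriver with a fat black plastic handle 68 mm high and 26 mm wide, standing in the stand: leave it. Point on its axis, half-way up the handle
- scriber_mid (a point): Thin aluminium scriber, handle 11 mm thick and 70 mm high on a thin 24 mm collar, standing in the stand: leave it. Point on its axis, half-way up the handle
- nut: Round brass nut 18 mm across, 10 mm high, lying on the jig's base near its -x edge: leave it. Origin at its underside
- gear: Grey printed gear 50 mm across, hub 22 mm high, beyond the gap between stand and jig: leave it. Origin at its underside
- gluestick: White glue stick with a grey cap, standing upright, 27 mm thick, 74 mm high: leave it. Origin at its underside
- caliper: Caliper lying on the table, 200 mm long: leave it. Origin at its underside
- scraper: Bed scraper lying on the table: leave it. Origin at its underside
- guide (a point): Centre of the mouth of the jig's guide, level with its top. The guide is a steel block 30 mm square and 8 mm high, with an upright hole 11 mm wide and a 3 mm chamfer at its mouth (17 mm wide there). The blank's top lies 9 to 19 mm below this point: blanks differ in thickness and it is not reported. Nothing of the jig stands higher than 6 mm above this point. Axes as the jig
Mind the look-alikes: they are no part of the job. What is shaped like the part that bears punch_grip but green is not meant. Of the things shaped like the stand, the grey one is meant.

How it is judged:
On the way, in this order (a step that is already met when the one before it is completed fails the run):
1. the punch stands upright with its point through the guide on the blank, still cocked (horizontal distance between punch_muzzle and guide below 0.0045 m and z of punch_muzzle in the frame of guide below 0.0195 m and angle between punch_muzzle's own z axis and vertical below 0.12 rad and contact force between punch and jig above 0.5 N and value of joint punch_striker below 0.0012 m), for 0.1 s.
2. pressed down there, upright, the punch snaps (horizontal distance between punch_muzzle and guide below 0.0045 m and z of punch_muzzle in the frame of guide below 0.0195 m and angle between punch_muzzle's own z axis and vertical below 0.12 rad and contact force between punch and jig above 0.5 N and value of joint punch_striker above 0.002 m), for 0.02 s.
At the end, for the whole second after the job is handed in: The punch has snapped in the guide and stands at rest upright (within 0.1 rad) in its hole of the tool stand, collar on the stand's top (height within 3 mm), striker back at 0 (within 1.2 mm), let go (z of punch_grip in the frame of stand between 0.095 and 0.101 m and x of punch_grip in the frame of stand between -0.012 and 0.012 m and y of punch_grip in the frame of stand between -0.072 and 0.072 m and angle between punch_grip's own z axis and vertical below 0.1 rad and value of joint punch_striker below 0.0012 m and linear speed of punch below 0.02 m/s); the robot touches nothing.
It fails at once if more than 25 N between punch and jig (blank included) (contact force between punch and jig above 25 N).
It fails at once if the punch snapped away from the guide (value of joint punch_striker above 0.002 m and horizontal distance between punch_muzzle and guide above 0.008 m).
It fails at once if another tool in the stand moved more than 25 mm (distance of any of driver_mid, scriber_mid from where it was at the start of the episode above 0.025 m).
It fails at once if a bystander moved more than 25 mm (distance of any of nut, gear, gluestick, caliper, scraper from where it was at the start of the episode above 0.025 m).
It also fails if it takes over 72 s, if anything falls off the work surface, if the arm or the gripper's body presses on something with over 40 N, if the wrist force passes 120 N, or if a joint passes its speed limit or range.

## Working session

There is one attempt and no reset: what is moved stays moved. The work goes in short steps, Python scripts to look and compute and a shell command to move; the robot and the scene stay as the last step left them, time stands still between calls to the robot, and variables do not carry over. Pictures are saved under pics/ and viewed, at most 10 in all, crops included, and the job is handed in when it is done.

```bash
mkdir -p pics; ls
cat > h.py <<'E'
import numpy as np, cv2
from plant import robot, read_camera, job
def cam(n):
    c=read_camera(n); return c["image"],np.array(c["K"]),np.array(c["extrinsics"])
def ray(K,E,u,v):
    d=E[:3,:3].T@np.linalg.solve(K,[u,v,1.]); o=-E[:3,:3].T@E[:3,3]; return o,d
def onz(K,E,u,v,z):
    o,d=ray(K,E,u,v); return o+d*(z-o[2])/d[2]
def proj(K,E,p):
    q=K@(E[:3,:3]@np.array(p)+E[:3,3]); return q[:2]/q[2]
E
python3 - <<'E'
from h import *
for n in("top","side"):
    im,K,E=cam(n); cv2.imwrite(f"pics/{n}0.png",im); np.savez(f"{n}0.npz",K=K,E=E)
    print(n,K.tolist(),(-E[:3,:3].T@E[:3,3]).round(3),E[:3,:3].round(2).tolist())
s=robot.read_state();print(s)
E
```

```text
pics
top [[476.17550655929034, 0.0, 280.68356529825905], [0.0, 476.17550655929034, 209.37827271641206], [0.0, 0.0, 1.0]] [ 0.398 -0.004  1.479] [[0.01, -1.0, -0.01], [-0.99, -0.0, -0.1], [0.1, 0.01, -0.99]]
side [[510.1961537757223, 0.0, 281.19578763028846], [0.0, 510.1961537757223, 209.29287218272003], [0.0, 0.0, 1.0]] [0.178 0.823 0.946] [[-0.91, -0.41, 0.0], [-0.28, 0.62, -0.73], [0.3, -0.67, -0.68]]
{'t': 0.1, 'q': array([-1.42944849e+00,  1.31114324e-01,  1.48918155e+00, -1.23640967e-05,
        1.52301862e+00, -8.54546344e-02]), 'dq': array([ 5.04284833e-04, -3.88545691e-03, -1.65660413e-03, -2.44490994e-04,
        2.64580383e-04,  1.02618242e-05]), 'joint_torque': array([ 6.65238640e-04, -5.61343360e+01, -4.93096089e+01,  7.69859366e-02,
        2.91145529e-02, -6.95069730e-05]), 'tool_pos': array([ 0.13482817, -0.58411114,  0.2176691 ]), 'orientation': array([-3.11970423e+00, -3.55303609e-01,  9.49150947e-05]), 'force': array([ 0.24317076, -0.33000404,  0.13665384]), 'wrist_torque': array([-0.04881147,  0.02806275,  0.00112837]), 'gripper_force': 0.0, 'opening': 0.09290053420645576}
```

View pics/top0.png

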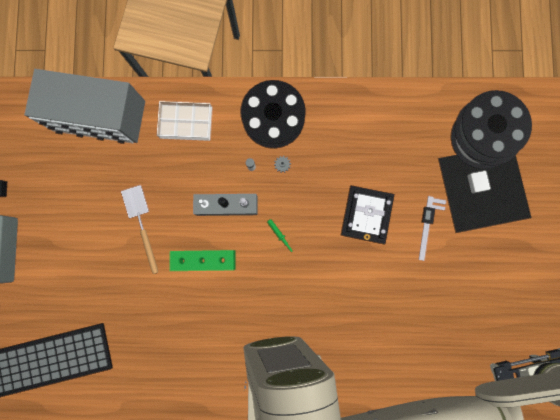

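View pics/side0.png

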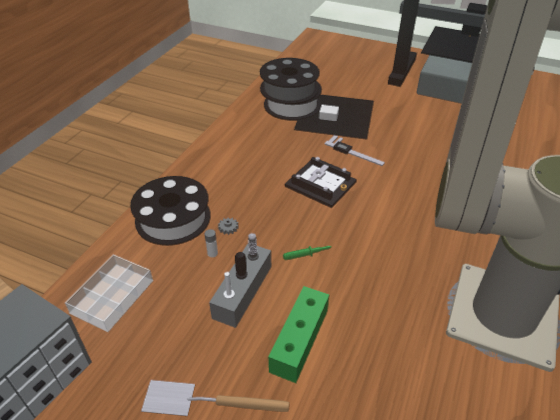

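The top view shows the grey stand at (225,204), with tools at (204,203), (223,202) and (243,203). It also shows the jig at (368,214), the nut at (367,237), the gluestick at (250,163), the gear at (283,164), and the green look-alikes at (203,261) and (280,235). The punch candidates are the steel ringed tool at side (252,245) / top (243,203), the black driver, the thin scriber, and the green tool lying on the table. The first fits the description, so I'll confirm it in a crop.

Run:
```python
import cv2,numpy as np
t=cv2.imread("pics/top0.png");s=cv2.imread("pics/side0.png")
def c(im,x,y,w,h,k): return cv2.resize(im[y:y+h,x:x+w],None,fx=k,fy=k,interpolation=cv2.INTER_CUBIC)
a=c(t,190,185,75,40,5.3334); b=c(t,330,175,75,75,5.3334)[:400]
d=c(s,205,225,75,100,4); e=c(s,275,150,100,60,4)
o=np.zeros((600,800,3),np.uint8)
o[:a.shape[0],:400]=a[:, :400]; o[:b.shape[0],400:400+b.shape[1]]=b[:,:400]
d2=c(s,205,225,75,100,3.5); o[220:220+d2.shape[0],:d2.shape[1]]=d2
e2=c(s,275,150,100,50,4);o[400:600,400:800]=e2
cv2.imwrite("pics/crop1.png",o)
```

```text
(no output)
```

View pics/crop1.png

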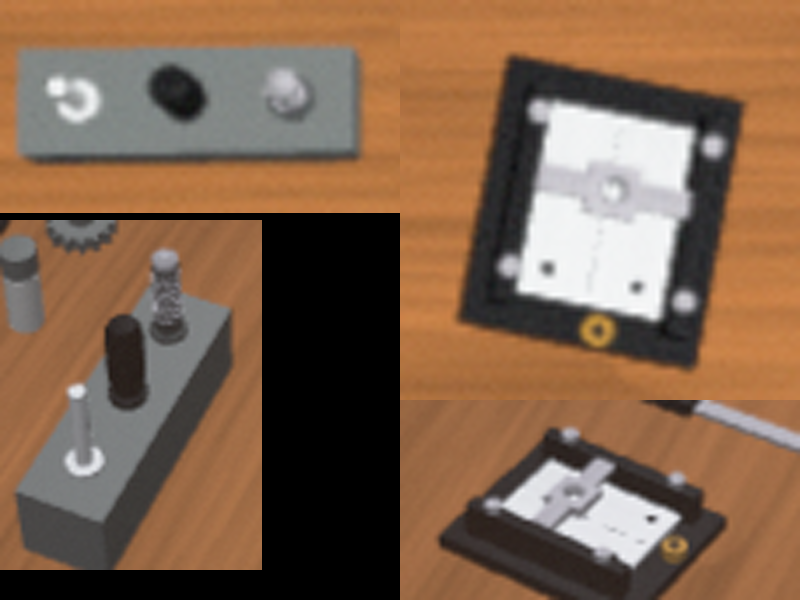

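The crop confirms it: the punch is the ringed steel tool with the rounded cap, at side about (252,236) / top about (243.4,201), in the stand's right-hand hole. The guide hole is at top about (370,210.6) and side about (318,173).

Run:
```python
from h import *
T=np.load("top0.npz");S=np.load("side0.npz")
def tri(a,b):
    o1,d1=ray(T["K"],T["E"],*a);o2,d2=ray(S["K"],S["E"],*b)
    s=np.linalg.lstsq(np.c_[d1,-d2],o2-o1,rcond=None)[0];p,q=o1+d1*s[0],o2+d2*s[1]
    return ((p+q)/2).round(4),np.linalg.norm(p-q).round(4)
print("guide",tri((369.9,210.6),(318.3,173)),onz(T["K"],T["E"],369.9,210.6,.038).round(4),onz(S["K"],S["E"],318.3,173,.038).round(4))
print("cap",tri((243.4,201),(252.4,237)),onz(T["K"],T["E"],243.4,201,.132).round(4),onz(S["K"],S["E"],252.4,237,.130).round(4))
im=cv2.imread("pics/top0.png");hsv=cv2.cvtColor(im,cv2.COLOR_BGR2HSV)
m=((hsv[...,1]<70)&(hsv[...,2]>60)).astype(np.uint8); m[:,:185]=0;m[:,265:]=0;m[:188]=0;m[222:]=0
c=max(cv2.findContours(m,0,1)[0],key=cv2.contourArea); c=cv2.convexHull(c)
P=np.array([onz(T["K"],T["E"],*p[0].astype(float),.06)[:2] for p in c],np.float32)*1000
r=cv2.minAreaRect(P);print("stand",r)
m=((hsv[...,2]<70)).astype(np.uint8); m[:,:335]=0;m[:,400:]=0;m[:180]=0;m[250:]=0
c=max(cv2.findContours(m,0,1)[0],key=cv2.contourArea);c=cv2.convexHull(c)
P=np.array([onz(T["K"],T["E"],*p[0].astype(float),.012)[:2] for p in c],np.float32)*1000
print("jig",cv2.minAreaRect(P))
```

```text
guide (array([ 0.5431, -0.2564,  0.0385]), np.float64(0.0013)) [ 0.5438 -0.2563  0.038 ] [ 0.5427 -0.2572  0.038 ]
cap (array([0.5607, 0.1204, 0.1241]), np.float64(0.0008)) [0.5601 0.1199 0.132 ] [0.5576 0.1254 0.13  ]
stand ((559.5198364257812, 183.299072265625), (60.533409118652344, 190.0074920654297), 0.2741750478744507)
jig ((535.3483276367188, -252.5983428955078), (135.3581085205078, 155.19183349609375), 78.75102233886719)
```

```bash
python3 -m inch '[10,18,30,4,60,30,50,60,10,60,50,83,60,17,60,70,116,60,24,60,90,150,60,31,60,110,183,60,38,60,130,216,60,45,60,150,250,60,52,60,170,283,60,59,60,190,316,60,64,60]' && python3 -m inch '[20,33,0,5,60,40,66,0,10,60,60,100,0,13,60,80,133,0,13,60,100,166,0,13,60,120,200,0,13,60,140,233,0,13,60,160,266,0,13,60,180,300,0,13,60,200,333,0,13,60]' && python3 -m inch '[18,30,0,0,60,30,50,0,0,60,35,58,0,0,60,35,58,0,0,60,35,58,0,0,60]'
```

```text
t: 0.93
tool_pos: [0.3253, -0.2668, 0.2783]
orientation: [-2.452, -1.963, -0.0]
force: [1.0, 0.1, -0.5]
opening: 0.0557
gripper_force: 0.0
t: 1.77
tool_pos: [0.5253, 0.0665, 0.2782]
orientation: [-2.221, -2.221, 0.001]
force: [-0.0, -0.0, 0.2]
opening: 0.0558
gripper_force: 0.0
t: 2.18
tool_pos: [0.5595, 0.1219, 0.2781]
orientation: [-2.221, -2.222, 0.002]
force: [0.3, -0.6, -0.8]
opening: 0.0561
gripper_force: 0.0
```

```bash
python3 -m inch '[0,1,-30,0,60,0,1,-60,0,60,0,1,-90,0,60,0,1,-115,0,60,0,1,-140,0,60,0,1,-160,0,60,0,1,-175,0,60,0,1,-188,0,60,0,1,-196,0,60,0,1,-196,0,60]' && python3 -m inch '[0,0,0,0,20,0,0,0,0,15,0,0,0,0,10,0,0,0,0,10,0,0,0,0,10,0,0,0,0,10,0,0,0,0,10,0,0,0,0,10]' 60
python3 - <<'E'
from h import *
im,K,E=cam("side");u,v=proj(K,E,[.56,.123,.1]).astype(int);print(u,v)
cv2.imwrite("pics/g1.png",cv2.resize(im[v-75:v+75,u-100:u+100],None,fx=4,fy=4,interpolation=2))
E
```

```text
t: 3.02
tool_pos: [0.5586, 0.1222, 0.081]
orientation: [-2.222, -2.219, 0.003]
force: [-0.4, -0.5, 0.4]
opening: 0.0558
gripper_force: 0.0
t: 3.68
tool_pos: [0.5602, 0.1235, 0.083]
orientation: [2.221, 2.221, 0.001]
force: [-0.1, -0.0, 2.2]
opening: 0.0171
gripper_force: 60.0
252 245
```

View pics/g1.png

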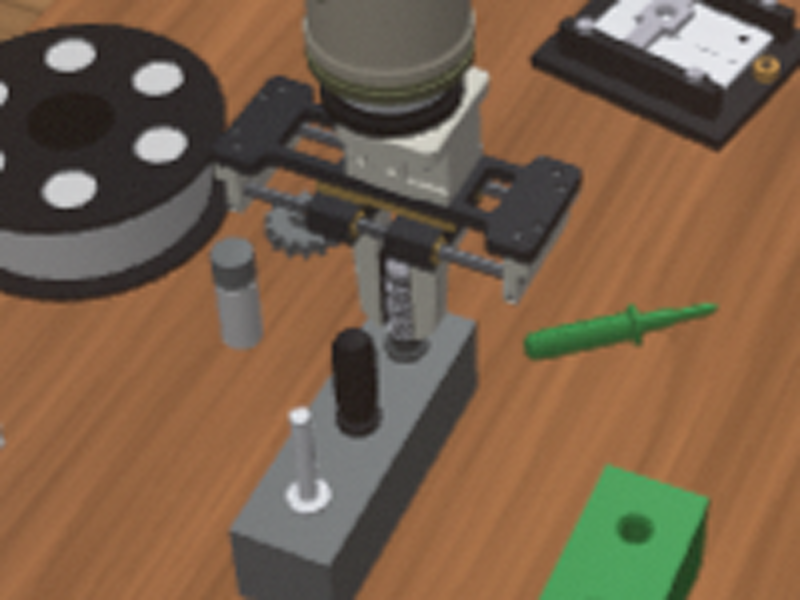

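```bash
python3 -m inch '[0,0,10,0,10,0,0,20,0,10,0,0,40,0,10,0,0,60,0,10,0,0,80,0,10,0,0,100,0,10,0,0,115,0,10,0,0,120,0,10,0,-10,120,0,10,-2,-30,120,0,10]' && python3 -m inch '[-2,-30,0,0,10,-4,-60,0,0,10,-5,-90,0,0,10,-6,-120,0,0,10,-8,-150,0,0,10,-9,-180,0,0,10,-10,-210,0,0,10,-11,-240,0,0,10,-12,-270,0,0,10,-13,-300,0,0,10]' && python3 -m inch '[-1,-25,0,0,10,-1,-40,0,0,10,-1,-48,0,0,10,-1,-50,0,0,10,-1,-50,-15,0,10,-1,-50,-30,0,10,-1,-50,-45,0,10,-1,-50,-53,0,10,-1,-50,-53,0,10,-1,-50,-53,0,10]'
python3 - <<'E'
from h import *
print(robot.read_state()["tool_pos"])
o=[]
for n in("side","top"):
    im,K,E=cam(n);cv2.imwrite(f"pics/{n}1.png",im);u,v=proj(K,E,[.544,-.256,.07]).astype(int);print(n,u-50,v-37)
    o.append(cv2.resize(im[v-37:v+38,u-50:u+50],(400,300),interpolation=2) if n=="top" else cv2.resize(im[v-37:v+38,u-50:u+50],(800,600),interpolation=2))
cv2.imwrite("pics/g2.png",o[0])
E
```

```text
t: 4.57
tool_pos: [0.5577, 0.0942, 0.2022]
orientation: [-2.218, -2.223, -0.0]
force: [0.3, -0.0, -2.0]
opening: 0.017
gripper_force: 60.0
t: 5.4
tool_pos: [0.5433, -0.2083, 0.2008]
orientation: [-2.22, -2.219, 0.002]
force: [1.7, -0.3, -0.7]
opening: 0.0173
gripper_force: 60.0
t: 6.23
tool_pos: [0.5438, -0.2555, 0.1494]
orientation: [-2.219, -2.222, 0.0]
force: [-0.1, 0.4, -1.4]
opening: 0.017
gripper_force: 60.0
[ 0.5438273  -0.25554     0.14936598]
side 268 127
top 321 172
```

View pics/g2.png

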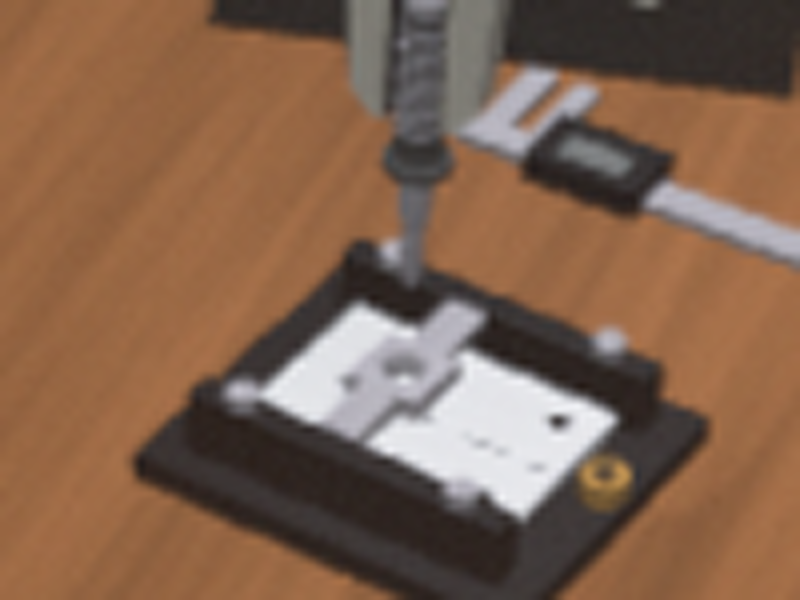

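The tip is at side (319.4,162.2), the collar at (320.3,147), and the guide mouth at (318.6,173.0). I'll compare these with the projections.

Run:
```python
from h import *
S=np.load("side0.npz");K,E=S["K"],S["E"]
for z in(.0754,.1024,.126,.164): print(z,proj(K,E,[.5438,-.2555,z]).round(2))
print("guide",proj(K,E,[.544,-.256,.038]).round(2))
print("tip",onz(K,E,319.4,162.2,.0754).round(4),"collar",onz(K,E,268+418/8,127+160/8,.128).round(4),"guide",onz(K,E,268+405/8,127+368/8,.038).round(4))
# horizontal profile: subpixel axis of barrel/point rows and guide
for d in([.001,0,0],[0,.001,0],[0,0,.001]): print(proj(K,E,np.array([.544,-.256,.06])+d)-proj(K,E,[.544,-.256,.06]))
```

```text
0.0754 [318.42 162.75]
0.1024 [318.94 154.95]
0.126 [319.41 147.96]
0.164 [320.18 136.37]
guide [317.72 173.11]
tip [ 0.5422 -0.259   0.0754] collar [ 0.5424 -0.258   0.128 ] guide [ 0.5418 -0.2575  0.038 ]
[-0.3320632  -0.09067515]
[-0.12807677  0.20016517]
[ 0.0187526  -0.28120907]
```

```bash
python3 -m inch '[0,0,-8,0,10,0,0,-16,0,10,0,0,-24,0,10,0,0,-30,0,10,0,0,-33,0,10,0,0,-35,0,10,0,0,-37,0,10,0,0,-37,0,10]'; python3 -c "
from h import *
s=robot.read_state();print(s['tool_pos'],s['force'],s['wrist_torque'])"; python3 -m inch '[0,0,-1,0,10,0,0,-2,0,10,0,0,-3,0,10,0,0,-4,0,10,0,0,-4,0,10,0,0,-4,0,10]';python3 -c "
from h import *
s=robot.read_state();print(s['tool_pos'],s['force'],s['wrist_torque'])"
```

```text
t: 7.0
tool_pos: [0.5438, -0.2566, 0.1123]
orientation: [-2.221, -2.221, 0.0]
force: [-0.5, 0.0, -1.2]
opening: 0.0171
gripper_force: 60.0
[ 0.54382154 -0.25657225  0.11225887] [-0.51067069  0.04779809 -1.23666649] [-0.08334479 -0.01455019  0.03798833]
t: 7.5
tool_pos: [0.5439, -0.2566, 0.1086]
orientation: [-2.222, -2.221, 0.0]
force: [-0.1, -1.0, -1.6]
opening: 0.0171
gripper_force: 60.0
[ 0.54390084 -0.25661107  0.10860839] [-0.0874273  -0.95759887 -1.57737998] [-0.02576221 -0.05616051 -0.0196315 ]
```

```bash
python3 -m inch '[0,0,-1,0,10,0,0,-2,0,10,0,0,-3,0,10,0,0,-3,0,10]';python3 -m inch '[0,0,-1,0,10,0,0,-2,0,10,0,0,-2,0,10]'
python3 - <<'E'
from h import *
im,K,E=cam("side");cv2.imwrite("pics/g3.png",cv2.resize(im[135:195,278:358],(800,600),interpolation=2))
E
```

```text
t: 7.83
tool_pos: [0.5438, -0.2565, 0.1053]
orientation: [-2.221, -2.221, 0.0]
force: [-0.3, 1.0, -1.5]
opening: 0.0172
gripper_force: 60.0
t: 8.08
tool_pos: [0.5438, -0.2566, 0.1033]
orientation: [-2.221, -2.221, 0.0]
force: [-0.3, 0.1, -1.1]
opening: 0.0171
gripper_force: 60.0
```

View pics/g3.png

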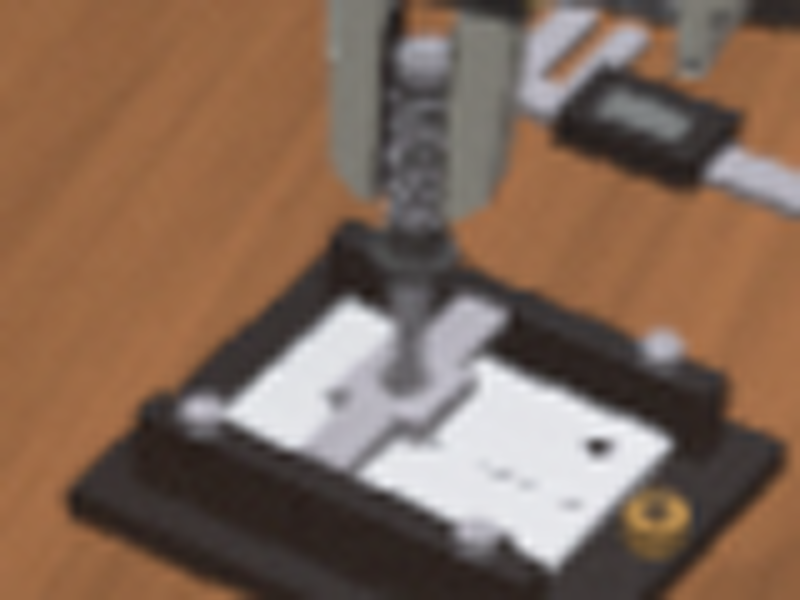

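The point is inside the guide, at about (405,380) in the crop. I'll keep going down in small steps.

```bash
python3 -m inch '[0,0,-0.5,0,10,0,0,-1,0,10,0,0,-1,0,10]'|grep -E 'pos|^force'; python3 -m inch '[0,0,-0.5,0,10,0,0,-1,0,10,0,0,-1,0,10]'|grep -E 'pos|^force'
```

```text
tool_pos: [0.5439, -0.2566, 0.1025]
force: [-0.2, -1.0, -2.4]
tool_pos: [0.5438, -0.2566, 0.1015]
force: [0.3, 0.3, -1.4]
```

```bash
for i in 1; do python3 -m inch '[0,0,-0.5,0,10,0,0,-1,0,10,0,0,-1,0,10]'|grep -E 'pos|^force'; done;  python3 -m inch '[0,0,-0.5,0,10,0,0,-1,0,10,0,0,-1,0,10]'|grep -E 'pos|^force'
```

```text
tool_pos: [0.5439, -0.2566, 0.1005]
force: [-0.1, -0.6, -1.2]
tool_pos: [0.5439, -0.2566, 0.0995]
force: [1.3, -0.7, -1.1]
```

```bash
python3 -m inch '[0,0,-0.5,0,10,0,0,-1,0,10,0,0,-1,0,10]'|grep -E 'pos|^force'; python3 -m inch '[0,0,-0.5,0,10,0,0,-1,0,10,0,0,-1,0,10]'|grep -E 'pos|^force'
```

```text
tool_pos: [0.5439, -0.2566, 0.0985]
force: [-0.4, 0.3, -1.0]
tool_pos: [0.5439, -0.2566, 0.0975]
force: [-0.5, -0.0, -2.0]
```

```bash
python3 -m inch '[0,0,-0.5,0,10,0,0,-1,0,10,0,0,-1,0,10]'|grep -E 'pos|^force'; python3 -m inch '[0,0,-0.5,0,10,0,0,-1,0,10,0,0,-1,0,10]'|grep -E 'pos|^force'
```

```text
tool_pos: [0.5439, -0.2566, 0.0965]
force: [-0.5, -0.5, -2.1]
tool_pos: [0.5439, -0.2566, 0.0955]
force: [0.4, 0.1, -1.6]
```

```bash
python3 -m inch '[0,0,-0.5,0,10,0,0,-1,0,10,0,0,-1,0,10]'|grep -E 'pos|^force'; python3 -m inch '[0,0,-0.5,0,10,0,0,-1,0,10,0,0,-1,0,10]'|grep -E 'pos|^force'
```

```text
tool_pos: [0.5439, -0.2566, 0.0945]
force: [-0.0, 0.8, -1.7]
tool_pos: [0.544, -0.2567, 0.0937]
force: [-1.3, 0.7, 0.0]
```

```bash
python3 -m inch '[0,0,-0.5,0,10,0,0,-0.5,0,10,0,0,-0.5,0,10]'|grep -E 'pos|^force'; python3 -m inch '[0,0,0,0,10,0,0,0,0,10]'|grep -E 'pos|^force'
```

```text
tool_pos: [0.5441, -0.2567, 0.0935]
force: [-1.4, 0.8, 1.7]
tool_pos: [0.5441, -0.2567, 0.0934]
force: [-1.2, -0.1, 1.9]
```

```bash
for i in 1; do python3 -m inch '[0,0,-0.5,0,10,0,0,-0.5,0,10]'|grep -E 'pos|^force'; done; python3 -m inch '[0,0,-0.5,0,10,0,0,-0.5,0,10]'|grep -E 'pos|^force';python3 -m inch '[0,0,-0.5,0,10,0,0,-0.5,0,10]'|grep -E 'pos|^force'
```

```text
tool_pos: [0.5441, -0.2567, 0.0929]
force: [-0.6, 0.6, 3.8]
tool_pos: [0.5441, -0.2568, 0.0924]
force: [-0.6, 1.0, 5.2]
tool_pos: [0.5442, -0.2568, 0.0921]
force: [-1.9, 0.9, 6.0]
```

```bash
python3 -m inch '[0,0,-0.5,0,10,0,0,-0.5,0,10]'|grep -E 'pos|^force'; python3 -m inch '[0,0,-0.5,0,10,0,0,-0.5,0,10]'|grep -E 'pos|^force';python3 -m inch '[0,0,-0.5,0,10,0,0,-0.5,0,10]'|grep -E 'pos|^force'
```

```text
tool_pos: [0.5442, -0.2568, 0.0917]
force: [-2.7, 1.2, 6.8]
tool_pos: [0.5443, -0.2569, 0.0914]
force: [-2.6, 0.3, 7.5]
tool_pos: [0.5443, -0.2569, 0.0911]
force: [-3.0, 2.1, 8.6]
```

```bash
python3 -m inch '[0,0,-0.5,0,10,0,0,-0.5,0,10]'|grep -E 'pos|^force'; python3 -m inch '[0,0,-0.5,0,10,0,0,-0.5,0,10]'|grep -E 'pos|^force';python3 -m inch '[0,0,-0.5,0,10,0,0,-0.5,0,10]'|grep -E 'pos|^force'
```

```text
tool_pos: [0.5444, -0.2569, 0.0907]
force: [-2.4, 1.6, 9.5]
tool_pos: [0.5444, -0.257, 0.0904]
force: [-3.6, 1.2, 11.5]
tool_pos: [0.5444, -0.257, 0.0901]
force: [-4.0, 1.9, 12.4]
```

```bash
python3 -m inch '[0,0,-0.4,0,10,0,0,-0.4,0,10]'|grep -E 'pos|^force'; python3 -m inch '[0,0,-0.4,0,10,0,0,-0.4,0,10]'|grep -E 'pos|^force'
```

```text
tool_pos: [0.5445, -0.257, 0.0898]
force: [-3.8, 1.4, 13.2]
tool_pos: [0.5445, -0.257, 0.0896]
force: [-3.4, 1.9, 14.2]
```

```bash
python3 -m inch '[0,0,-0.4,0,10,0,0,-0.4,0,10]'|grep -E 'pos|^force'
```

```text
tool_pos: [0.5445, -0.257, 0.0889]
force: [0.4, 0.4, 5.7]
```

Snapped: the force fell from about 15 N to 6 N. I'll hold briefly, then lift straight out and check the punch in the hand.

```bash
python3 -m inch '[0,0,0,0,10,0,0,1,0,10,0,0,3,0,10,0,0,6,0,10,0,0,15,0,10,0,0,30,0,10,0,0,50,0,10,0,0,80,0,10,0,0,110,0,10,0,0,115,0,10]' && python3 -m inch '[1,30,0,0,10,2,60,0,0,10,4,90,0,0,10,5,120,0,0,10,6,150,0,0,10,8,180,0,0,10,10,210,0,0,10,12,240,0,0,10,14,270,0,0,10,15,300,0,0,10]' && python3 -m inch '[1,30,0,0,10,1,55,0,0,10,1,70,0,0,10,1,80,0,0,10,1,80,0,0,10,1,80,0,0,10]'
python3 - <<'E'
from h import *
s=robot.read_state();p=s["tool_pos"];print(p,s["orientation"])
im,K,E=cam("side");cv2.imwrite("pics/side2.png",im);u,v=proj(K,E,[p[0],p[1],p[2]-.04]).astype(int)
for z in(-.074,-.047,-.023,.015):print(z,(proj(K,E,[p[0],p[1],p[2]+z])-[u-50,v-37]).round(2)*8)
cv2.imwrite("pics/g4.png",cv2.resize(im[v-37:v+38,u-50:u+50],(800,600),interpolation=2))
E
```

```text
t: 13.88
tool_pos: [0.5459, -0.2578, 0.2087]
orientation: [2.217, 2.216, 0.003]
force: [1.1, -0.7, -0.5]
opening: 0.0172
gripper_force: 60.0
t: 14.72
tool_pos: [0.5582, 0.0448, 0.2015]
orientation: [-2.221, -2.22, 0.002]
force: [-0.2, 0.4, -1.6]
opening: 0.0173
gripper_force: 60.0
t: 15.22
tool_pos: [0.5596, 0.1231, 0.2018]
orientation: [-2.22, -2.222, 0.002]
force: [0.5, -0.8, -1.6]
opening: 0.0171
gripper_force: 60.0
[0.55959869 0.12314751 0.20184744] [-2.22047810e+00 -2.22195976e+00  1.79494355e-03]
-0.074 [408.48 390.  ]
-0.047 [405.04 321.36]
-0.023 [401.84 258.48]
0.015 [396.64 155.04]
```

View pics/g4.png

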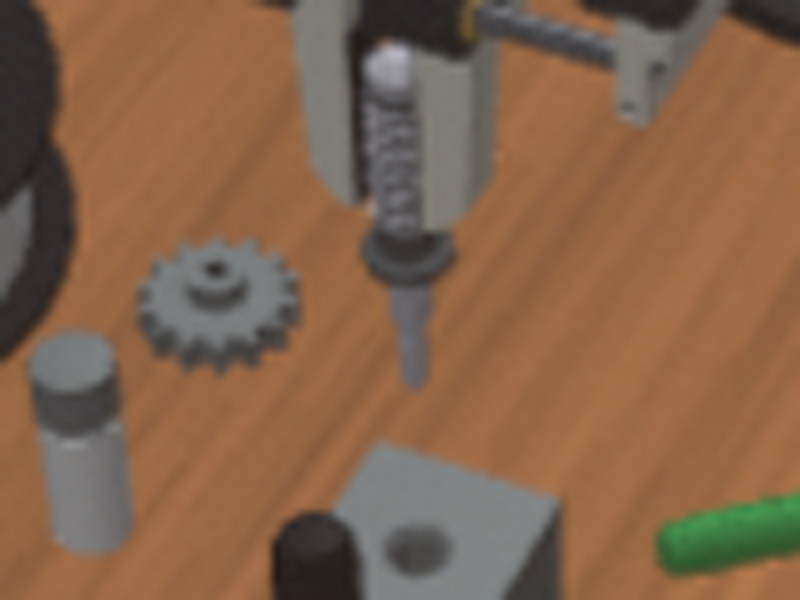

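The punch is upright and hasn't slipped: tip (415,385), collar (408,255), both with the usual camera bias. The empty hole is at (416,550), right below it. Lowering now.

```bash
python3 -m inch '[0.5,0,-20,0,10,0.5,0,-40,0,10,0.5,0,-55,0,10,0.5,0,-65,0,10,0.5,0,-72,0,10,0.5,0,-78,0,10,0.5,0,-84,0,10,0.5,0,-90,0,10,0.5,0,-90,0,10]'|grep -E 'pos|^force' ; python3 -m inch '[0,0,-2,0,10,0,0,-4,0,10,0,0,-6,0,10,0,0,-8,0,10,0,0,-8,0,10]'|grep -E 'pos|^force'
```

```text
tool_pos: [0.56, 0.1232, 0.1115]
force: [0.2, 0.0, -2.3]
tool_pos: [0.5603, 0.1234, 0.1041]
force: [0.3, -0.1, -1.8]
```

```bash
python3 -m inch '[0,0,-2,0,10,0,0,-4,0,10,0,0,-6,0,10,0,0,-8,0,10,0,0,-10,0,10,0,0,-10,0,10]'|grep -E 'pos|^force';  python3 -m inch '[0,0,-2,0,10,0,0,-4,0,10,0,0,-6,0,10,0,0,-8,0,10,0,0,-8,0,10]'|grep -E 'pos|^force'
```

```text
tool_pos: [0.5601, 0.1233, 0.0938]
force: [0.2, 0.5, -2.0]
tool_pos: [0.5601, 0.1233, 0.0858]
force: [0.1, 0.9, -1.7]
```

```bash
python3 -m inch '[0,0,-1,0,10,0,0,-2,0,10,0,0,-2.5,0,10,0,0,-2.5,0,10]'|grep -E 'pos|^force';  python3 -m inch '[0,0,0,0,30,0,0,0,0,60,0,0,0,0,60,0,0,0,0,60,0,0,0,0,60,0,0,0,0,60,0,0,0,0,60,0,0,0,0,60]' && python3 -m inch '[0,0,10,0,60,0,0,30,0,60,0,0,55,0,60,0,0,85,0,60,0,0,120,0,60,0,0,150,0,60,0,-40,170,0,60,0,-80,170,0,60,0,-120,170,0,60,0,-120,170,0,60]'
python3 - <<'E'
from h import *
im,K,E=cam("side");u,v=proj(K,E,[.56,.15,.09]).astype(int)
cv2.imwrite("pics/g5.png",cv2.resize(im[v-60:v+60,u-80:u+80],(800,600),interpolation=2))
E
```

```text
tool_pos: [0.5604, 0.1234, 0.0838]
force: [-0.2, 0.5, -1.4]
t: 18.35
tool_pos: [0.5604, 0.1234, 0.084]
orientation: [2.222, 2.221, 0.0]
force: [0.1, -0.1, 0.4]
opening: 0.0558
gripper_force: 0.0
t: 19.18
tool_pos: [0.5607, -0.0031, 0.2557]
orientation: [2.224, 2.213, -0.001]
force: [-0.1, 0.5, -0.9]
opening: 0.0556
gripper_force: 0.0
```

View pics/g5.png

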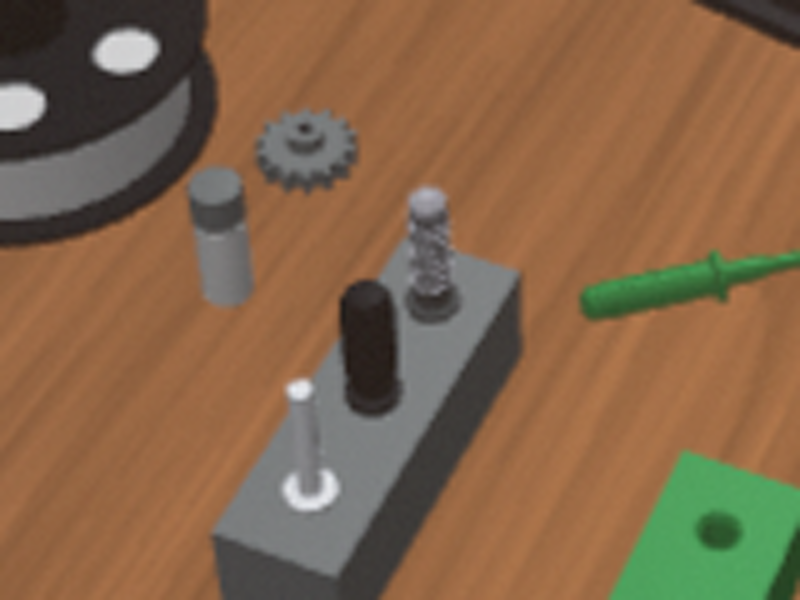

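The punch stands upright in its hole with its collar on the stand, at (430,300). The other tools haven't moved, so I'm handing in.

```bash
python3 -m inch '[0,0,0,0,60,0,0,0,0,60,0,0,0,0,60]'|head -1; python3 -c "
from plant import job
print(job.close_job())"
```

```text
t: 19.48
the job is handed in; nothing more can be done
None
```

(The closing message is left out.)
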